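# Fit the press plate on the two-post filing stand

### The arm

A 6-joint arm with a two-finger parallel gripper is mounted at the origin on a cart in front of the work surface, level with it; the furniture and walls round the work are solid. World frame = base frame: x ahead of the robot, y to its left, z up, the work surface at z = 0. Lengths are in m, angles in rad, forces in N, time in s.
With the tool pointing down it reaches from about 0.3 to 0.775 m from the base axis. Payload 14.6 kg.
Tool frame: the origin (TCP) lies midway between the tips of the shut fingers; the grasp point (between the pads) lies 19 mm behind it (tcp_to_grasp is the distance from the TCP to the grasp point, in m); z points along the fingers, y is the line along which they close (so a half turn about z gives the same grasp; the last joint's range is limited). The gripper opens to 94 mm and grips with 3 to 60 N. Pads are 16 mm wide; open, the fingers measure 119 mm over their backs; the gripper's body (75 mm by 177 mm) begins 78 mm behind the grasp point.
Start: joints at [1.176, 0.3, 1.521, -0, 1.321, -0.067], TCP at [0.177, 0.521, 0.205] pointing down, gripper open.
Joint ranges: [-3.03, 3.03], [-0.79, 2.21], [0.23, 2.52], [-1.04, 4.18], [0, 3.07], [-2.55, 2.55]. Speed limits (rad/s): [2.22, 2.22, 2.57, 3.14, 3.14, 3.14].

### API

Orientations are given as [roll, pitch, yaw] about the fixed x, y, z axes, in that order (R = Rz(yaw) Ry(pitch) Rx(roll)).
In Python, from station import * gives the robot as it stands.
- The arm moves only by the tool send_rows, never from a script. Its argument "motion" is a list of rows, each a list of 3 entries, a list of its own where there are three numbers: the shift along the tool's x, y, z in units of 0.03 m (1.0 is 0.03 m), then the turn, a rotation vector about the tool's x, y, z in units of 0.12 rad (1.0 is 0.12 rad), then the opening, from -1 (shut) to 1 (fully open). In form: [[[x, y, z], [rx, ry, rz], grip], ...]. A call has 1 to 12 rows; each row shifts and turns the commanded pose from where the row before left it, along the tool's axes as they then stand; what a row does not reach is not made up. A row lasts 1/10 s, in which the tool goes at most 50 mm and 8.59 degrees, less where a joint would pass 70% of its speed; a pose out of reach is approached as far as the arm can. A call with a number of a shift or a turn outside -1 to 1 is refused whole. A call with a gripper value outside its range is refused whole. The fingers move at their own pace and stop on an object; "squeeze" is the grip in N (left out, the last holds). Time passes only in rows, so rows that do not move let the fingers close. It gives the time, the measured TCP pose, the force, the opening and the grip force at its end, in the units of the state.
- get_obs(): the state, without advancing time (a new reading comes with each control period).
- camera(name): name is "scene" or "top"; returns a dict with "pixels" (420x560x3 uint8, red, green, blue), "depth" (420x560 float32, m along the optical axis (not along the pixel's ray), 0 where there is no reading), "fx", "fy", "cx", "cy" (pixels), "dist" ([k1, k2, p1, p2, k3] as OpenCV has them; the pictures are not rectified), "rvec" (rotation vector, rad) and "tvec" (3), from world to camera coordinates, as OpenCV has them. Camera axes: x right, y down, z forward; pixel columns grow to the right and rows downward; lengths in m; the calibration is good to about 2 mm. A picture is of the moment at which its call begins.
- hand_in(): hands the job in; it is judged then, once.
The state is a dict: "time_s": time; "qpos": joint angles; "joint_vel": joint speeds; "tau": joint torques, N m; "ee_pos": TCP position; "eef_rot": TCP orientation; "force": force on the tool from outside, world axes, zero at the start; "moment": the same for the moment, N m; "grip_width": finger opening in m; "grip_force": force on a finger pad.
Only numpy, scipy, OpenCV 4.12 (cv2) and the standard library are available. Lean on these libraries where they do the work, as an engineer would, in place of code of your own. Each camera call takes 0.05 s, during which the arm holds its last target. There are 200 camera calls.

### The job

Put the metal press plate onto the filing stand: both posts must come up through its two holes and the plate must lie flush on the stack of punched cards. Let go of it and leave the other things on the desk where they are.

Things in the scene. Friction and masses are not known exactly. Their poses are not given: they have to be found in the camera images.
- press_plate: loose bare steel plate 90 (x) x 140 (y) x 8 (z) mm, lying flat on the desk, 0.2 to 0.45 kg, with a black bar handle on top. Origin: centre of its underside; z up. Two through holes, 10 mm in diameter, at y = +40 and -40 mm (x = 0). Turned by half a turn it is the same.
- plate_handle (a point): middle of the plate's handle bar, 36 mm over the plate's underside. The bar is 12 mm thick (plate's x), 50 mm long (y) and spans z = 29 to 43 mm over the underside; two feet, 12 mm wide at y = +-18 mm, carry it.
- stand: fixed filing stand: black steel bed 120 (x) x 204 (y) mm. Origin: centre of its underside, on the desk; z up. The bed's top is at z = 14 mm; a low lip to z = 20 mm runs along the two long edges (x = +-58 mm). On it lies a stack of white punched cards 96 (x) x 150 (y) mm, fixed, its top at z = 30 mm.
- stand_mid (a point): point on the stand's axis (x = y = 0) at z = 60 mm, the height of the bevelled tips (flat top 5 mm across) of the two steel posts, 8 mm in diameter, 80 mm apart along the stand's y, at x = 0. Posts and stack are set together along y: the middle between the posts is anywhere from y = -18 to +18 mm; no reading tells where, so look or feel for it.
- eraser: bystander: small eraser in a teal sleeve, 23x52x13 mm; origin under it, on the desk
- usb_stick: bystander: black USB stick, 18x53x8 mm; origin under it, on the desk
- glue_stick: bystander: white upright glue stick, 28 mm across, 91 mm tall; origin under it, on the desk
- rubber_stamp: bystander: wooden stamp with a dark upright grip, 27x48x70 mm; origin under it, on the desk
There are look-alikes about, which are no part of the job. Leave any green look-alike of the press_plate alone.

How it is judged:
By the outcome, as a careful person would: the job done as asked, in the order asked, and still so for the second after the job is handed in, with the robot touching nothing.
It also fails if it takes over 64 s, if anything falls off the work surface, if the arm or the gripper's body presses on something with over 40 N, if the wrist force passes 120 N, or if a joint passes its speed limit or range.

## Working session

There is one attempt and no reset: what is moved stays moved. The work goes in short steps, Python scripts to look and compute and a tool call to move; the robot and the scene stay as the last step left them, time stands still between calls to the robot, and variables do not carry over. Pictures are saved under pics/ and viewed, at most 10 in all, crops included, and the job is handed in when it is done.

Besides the shell and the picture viewer there is one more tool, called after "Emit:" by a JSON object that holds its "op" and its "data". send_rows: Moves the arm, as the interface text tells. Its arguments: {"type":"object","properties":{"motion":{"type":"array"},"squeeze":{"type":"number"}},"required":["motion"]}

```bash
mkdir -p pics; ls
cat > h.py <<'E'
from station import *
import numpy as np, cv2
def cam(n):
    c=camera(n); c['K']=np.array([[c['fx'],0,c['cx']],[0,c['fy'],c['cy']],[0,0,1.]]); c['D']=np.array(c['dist'],float)
    c['R']=cv2.Rodrigues(np.array(c['rvec'],float))[0]; c['t']=np.array(c['tvec'],float).ravel(); return c
def ray(c,uv):
    p=cv2.undistortPoints(np.array(uv,float).reshape(-1,1,2),c['K'],c['D'])[:,0]
    d=np.c_[p,np.ones(len(p))]@c['R']; return -c['R'].T@c['t'],d
def plane(c,uv,z):
    o,d=ray(c,uv); return o+d*((z-o[2])/d[:,2])[:,None]
def cloud(c):
    v,u=np.mgrid[:420,:560]; o,d=ray(c,np.c_[u.ravel(),v.ravel()])
    return (o+d*c['depth'].ravel()[:,None].astype(float)).reshape(420,560,3)
def tri(c1,u1,c2,u2):
    o1,d1=ray(c1,u1); o2,d2=ray(c2,u2); out=[]
    for a,b in zip(d1,d2):
        s=np.linalg.lstsq(np.c_[a,-b],o2-o1,rcond=None)[0]; out.append(np.r_[(o1+a*s[0]+o2+b*s[1])/2,np.linalg.norm(o1+a*s[0]-o2-b*s[1])])
    return np.array(out)
def save(c,f,box=None,k=1):
    im=c['pixels'][:,:,::-1]
    if box: im=im[box[1]:box[3],box[0]:box[2]]
    cv2.imwrite('pics/'+f,cv2.resize(im,None,fx=k,fy=k,interpolation=cv2.INTER_CUBIC))
E
python3 - <<'E'
from h import *
for n in('scene','top'):
    c=cam(n); save(c,n+'0.png'); print(n,-c['R'].T@c['t'],c['fx'],(c['depth']>0).mean())
o=get_obs();print(o)
E
```

```text
pics
scene [-2.35514246e-04 -4.45173913e-01  7.81590680e-01] 446.42842294458177 0.9961139455782313
top [ 0.38048282 -0.09144412  1.11692549] 396.13005447132787 0.9958375850340137
{'time_s': 0.1, 'qpos': array([ 1.17635805e+00,  3.00420354e-01,  1.52145394e+00, -2.87351705e-05,
        1.32070777e+00, -6.65800270e-02]), 'joint_vel': array([-6.18401773e-06, -1.59582402e-03, -3.53711445e-03,  7.86779851e-05,
       -2.64714944e-04, -1.66720585e-03]), 'tau': array([ 1.60379313e-03, -5.32646263e+01, -3.53284979e+01,  7.09694345e-02,
        2.35309219e-02, -3.31524939e-05]), 'ee_pos': array([0.17702693, 0.52050829, 0.20496795]), 'eef_rot': array([-3.14060358e+00, -3.80537332e-05,  2.81374151e+00]), 'force': array([-1.0830255 ,  1.35758974,  0.23623481]), 'moment': array([0.01467186, 0.02427532, 0.00527655]), 'grip_force': 0.0, 'grip_width': 0.0940306593320732}
```

View pics/scene0.png

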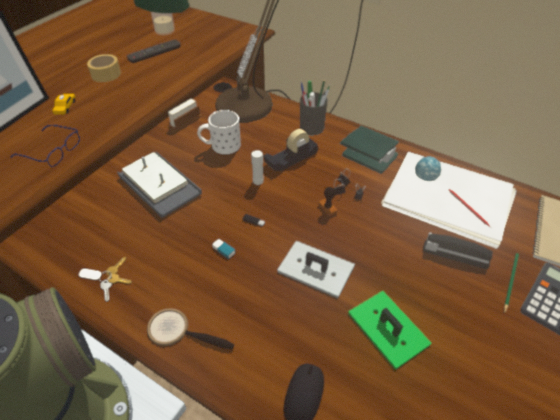

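View pics/top0.png

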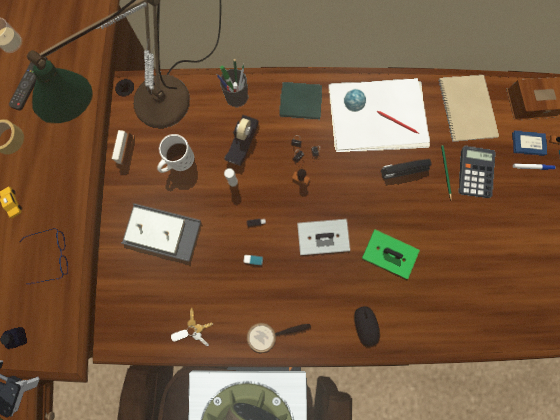

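The steel plate is at scene (316,268) and top (323,238). Its look-alike is the green plate at scene (389,327) and top (391,254). The stand with its white cards is at scene (158,180) and top (161,233), with posts near scene (143,163) and (160,177). The paper pad and the eraser are only colour-similar. I choose the bare steel plate, and now measure it and take a close crop.

Run:
```python
from h import *
s=cam('scene');t=cam('top')
def comp(c,seed_box,lo,satmax=60):
    hsv=cv2.cvtColor(c['pixels'],cv2.COLOR_RGB2HSV)
    m=((hsv[...,2]>lo)&(hsv[...,1]<satmax)).astype(np.uint8)
    k=np.zeros_like(m);x0,y0,x1,y1=seed_box;k[y0:y1,x0:x1]=m[y0:y1,x0:x1]
    k=cv2.morphologyEx(k,cv2.MORPH_OPEN,np.ones((3,3)))
    cs=cv2.findContours(k,cv2.RETR_EXTERNAL,cv2.CHAIN_APPROX_NONE)[0]
    return max(cs,key=cv2.contourArea)
def rect(c,box,lo,z):
    q=comp(c,box,lo)[:,0]; w=plane(c,q,z)[:,:2]
    r=cv2.minAreaRect((w*1000).astype(np.float32)); P=cloud(c)
    m=np.zeros((420,560),np.uint8);cv2.drawContours(m,[q.reshape(-1,1,2)],-1,1,-1)
    print('rect mm',r,'median depth z',np.median(P[m>0][:,2]))
for n,c,bp,bs in(('scene',s,(270,235,360,300),(115,140,200,220)),('top',t,(290,212,355,262),(118,200,188,260))):
    print(n); rect(c,bp,120,.008); rect(c,bs,150,.03)
    P=cloud(c)
    for nm,b,z0 in(('handle',bp,.025),('posts',bs,.042)):
        x0,y0,x1,y1=b; Q=P[y0:y1,x0:x1]; m=(Q[...,2]>z0).astype(np.uint8)
        nn,l,st,ce=cv2.connectedComponentsWithStats(m)
        for i in range(1,nn):
            if st[i,4]>2: print(nm,st[i,4],ce[i]+[x0,y0],Q[l==i].mean(0).round(4),'zmax',Q[l==i][:,2].max().round(4))
    # dark blobs colour
a=s['pixels'][230:305,265:365];b=s['pixels'][140:220,110:205]; c1=t['pixels'][205:265,290:360];d=t['pixels'][200:265,115:205]
f=lambda i:cv2.resize(i,(390,290),interpolation=cv2.INTER_CUBIC)
cv2.imwrite('pics/crop1.png',np.vstack([np.hstack([f(a),f(b)]),np.hstack([f(c1),f(d)])])[:,:,::-1])
```

```text
scene
rect mm ((521.13232421875, -215.20477294921875), (94.61617279052734, 142.995361328125), 4.467129707336426) median depth z 0.007491653901078865
rect mm ((539.7266845703125, 261.9527282714844), (155.23934936523438, 98.85415649414062), 75.35596466064453) median depth z 0.029667361366785328
handle 194 [316.98969072 259.42268041] [ 0.5184 -0.2169  0.0384] zmax 0.0468
posts 22 [143.36363636 159.90909091] [0.5498 0.2996 0.0522] zmax 0.0622
posts 24 [160.41666667 175.875     ] [0.5288 0.2229 0.0511] zmax 0.0606
top
rect mm ((523.2671508789062, -215.71995544433594), (92.06338500976562, 141.11473083496094), 4.553164005279541) median depth z 0.00919183763810838
rect mm ((542.1145629882812, 261.27301025390625), (152.290771484375, 98.57941436767578), 75.5658950805664) median depth z 0.030274553968215212
handle 88 [324.03409091 235.44318182] [ 0.5214 -0.2142  0.0429] zmax 0.0485
posts 12 [137.16666667 225.08333333] [0.5499 0.299  0.0558] zmax 0.0608
posts 10 [164.2 232.1] [0.5304 0.2225 0.0547] zmax 0.061
```

View pics/crop1.png

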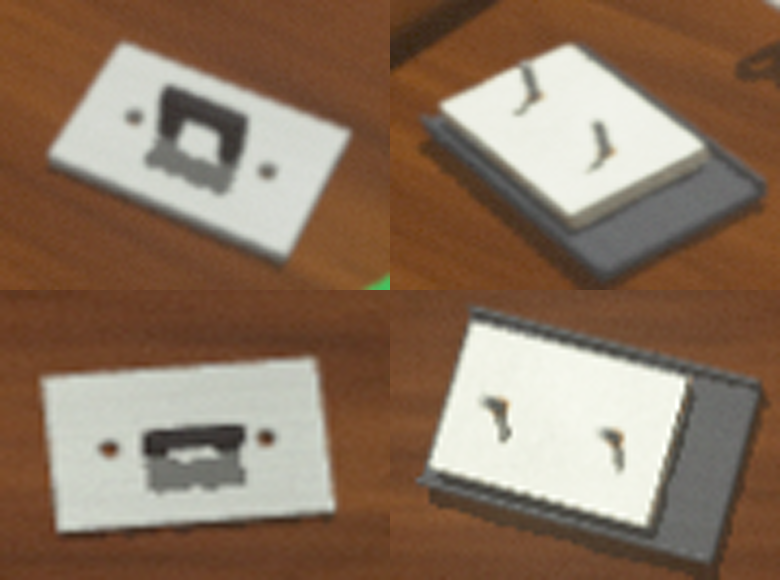

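Both views agree. The plate is at (0.522, -0.2155) with its y axis at 94.5°, top z ≈ 8 mm and handle top ≈ 43 mm. The posts' middle is at (0.540, 0.261) at 75.3°, with card top z ≈ 30 mm and tips ≈ 60 mm. The crop shows the bare steel plate with its black handle and two holes, and two posts through the cards. Turning the wrist first, then travelling.

Emit:
{"op": "send_rows", "data": {"motion": [[[0,0,0],[0,0,0.97],1],[[0,0,0],[0,0,0.97],1],[[0,0,0],[0,0,0.97],1],[[0,0,0],[0,0,0.97],1],[[0,0,0],[0,0,0.97],1],[[0,0,0],[0,0,0.97],1],[[0,0,0],[0,0,0.97],1],[[0,0,0],[0,0,0.97],1],[[0,0,0],[0,0,0.97],1],[[0,0,0],[0,0,0.97],1],[[0,0,0],[0,0,0],1]]}}

```text
time_s: 1.3
ee_pos: [0.1771, 0.5206, 0.2053]
eef_rot: [-3.141, 0.0, 1.648]
force: [-0.2, -0.6, -0.3]
grip_width: 0.0944
grip_force: 0.0
```

Emit:
{"op": "send_rows", "data": {"motion": [[[-0.97,0.37,0],[0,0,0],1],[[-0.97,0.37,0],[0,0,0],1],[[-0.97,0.37,0],[0,0,0],1],[[-0.97,0.37,0],[0,0,0],1],[[-0.97,0.37,0],[0,0,0],1],[[-0.97,0.37,0],[0,0,0],1],[[-0.97,0.37,0],[0,0,0],1],[[-0.97,0.37,0],[0,0,0],1],[[-0.97,0.37,0],[0,0,0],1],[[-0.97,0.37,0],[0,0,0],1],[[-0.97,0.37,0],[0,0,0],1],[[-0.97,0.37,0],[0,0,0],1]]}}

```text
time_s: 2.5
ee_pos: [0.3377, 0.1819, 0.2056]
eef_rot: [3.141, -0.0, 1.654]
force: [0.0, 0.3, 1.1]
grip_width: 0.0938
grip_force: 0.0
```

Emit:
{"op": "send_rows", "data": {"motion": [[[-0.97,0.37,0],[0,0,0],1],[[-0.97,0.37,0],[0,0,0],1],[[-0.97,0.37,0],[0,0,0],1],[[-0.97,0.37,0],[0,0,0],1],[[-0.97,0.37,0],[0,0,0],1],[[-0.97,0.37,0],[0,0,0],1],[[-0.97,0.37,0],[0,0,0],1],[[-0.97,0.37,0],[0,0,0],1],[[-0.97,0.37,0],[0,0,0],1],[[-0.97,0.37,0],[0,0,0],1],[[-0.97,0.37,0],[0,0,0],1],[[0,0,0],[0,0,0],1]]}}

```text
time_s: 3.7
ee_pos: [0.4851, -0.1288, 0.205]
eef_rot: [-3.141, 0.0, 1.651]
force: [-0.4, 0.2, 0.4]
grip_width: 0.0942
grip_force: 0.0
```

```bash
cat >> h.py <<'E'
from scipy.spatial.transform import Rotation as Ro
def need(x,y,z,yaw):
    o=get_obs(); R=Ro.from_euler('xyz',o['eef_rot']); d=R.inv().apply(np.array([x,y,z])-o['ee_pos'])/.03
    r=(R.inv()*Ro.from_euler('xyz',[np.pi,0,np.deg2rad(yaw)])).as_rotvec()/.12
    print('t',o['time_s'],'pos',o['ee_pos'].round(4),'rot',np.rad2deg(o['eef_rot']).round(2),'F',np.round(o['force'],1),'M',np.round(o['moment'],2),'grip',round(o['grip_width'],4),round(o['grip_force'],1)); print('need shift',d.round(3),'turn',r.round(3))
E
python3 -c "
from h import *
need(.522,-.2155,.018,94.5)"
```

```text
t 3.7 pos [ 0.4851 -0.1288  0.205 ] rot [-1.7997e+02  1.0000e-02  9.4600e+01] F [-0.4  0.2  0.4] M [-0.06  0.04 -0.03] grip 0.0942 0.0
need shift [-2.978  0.999  6.232] turn [-0.004  0.001  0.015]
```

Emit:
{"op": "send_rows", "data": {"motion": [[[-0.99,0.33,0.5],[0,0,0],1],[[-0.99,0.33,0.7],[0,0,0],1],[[-0.99,0.33,0.8],[0,0,0],1],[[0,0,0.8],[0,0,0],1],[[0,0,0.8],[0,0,0],1],[[0,0,0.6],[0,0,0],1],[[0,0,0],[0,0,0],1]]}}

```text
time_s: 4.4
ee_pos: [0.5198, -0.2117, 0.0772]
eef_rot: [-3.138, -0.002, 1.653]
force: [-1.2, 1.2, 0.7]
grip_width: 0.0939
grip_force: 0.0
```

```bash
python3 -c "
from h import *
need(.522,-.2155,.018,94.5)
s=cam('scene'); save(s,'s2.png',(240,190,400,330),4)"
```

```text
t 4.4 pos [ 0.5198 -0.2117  0.0772] rot [-1.7979e+02 -1.3000e-01  9.4690e+01] F [-1.2  1.2  0.7] M [-0.07  0.05  0.03] grip 0.0939 0.0
need shift [-0.135  0.07   1.974] turn [-0.031 -0.019  0.028]
```

View pics/s2.png

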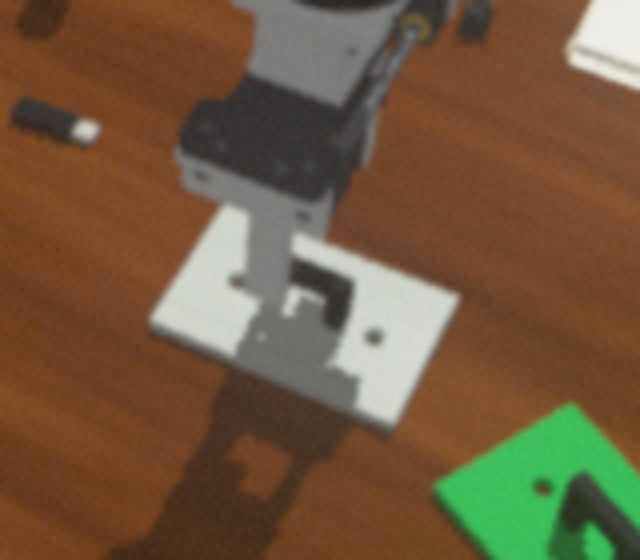

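The crop shows the open gripper over the steel plate with the handle (at about crop 320,290) between the fingers, and the green plate clear at lower right. Going down and gripping.

Emit:
{"op": "send_rows", "data": {"motion": [[[0,0,0],[0,0,0],1],[[-0.1,0,0.6],[0,0,0],1],[[0,0,0.6],[0,0,0],1],[[0,0,0.5],[0,0,0],1],[[0,0,0.2],[0,0,0],1],[[0,0,0],[0,0,0],1],[[0,0,0],[0,0,0],1]]}}

```text
time_s: 5.15
ee_pos: [0.5217, -0.216, 0.0232]
eef_rot: [3.141, 0.001, 1.65]
force: [0.6, -0.1, -0.5]
grip_width: 0.094
grip_force: 0.0
```

```bash
python3 -c "
from h import *
need(.522,-.2155,.018,94.5)"
```

```text
t 5.15 pos [ 0.5217 -0.216   0.0232] rot [1.7995e+02 3.0000e-02 9.4540e+01] F [ 0.6 -0.1 -0.5] M [-0.09  0.01  0.01] grip 0.094 0.0
need shift [0.015 0.011 0.175] turn [0.007 0.004 0.005]
```

Emit:
{"op": "send_rows", "data": {"motion": [[[0,0,0.17],[0,0,0],1],[[0,0,0],[0,0,0],-1],[[0,0,0],[0,0,0],-1],[[0,0,0],[0,0,0],-1],[[0,0,0],[0,0,0],-1],[[0,0,0],[0,0,0],-1],[[0,0,0],[0,0,0],-1],[[0,0,0],[0,0,0],-1],[[0,0,0],[0,0,0],-1],[[0,0,0],[0,0,0],-1],[[0,0,0],[0,0,0],-1],[[0,0,0],[0,0,0],-1]], "squeeze": 45}}

```text
time_s: 6.35
ee_pos: [0.5213, -0.2159, 0.0174]
eef_rot: [3.141, 0.0, 1.65]
force: [0.2, 0.2, -0.1]
grip_width: 0.0111
grip_force: 45.0
```

Emit:
{"op": "send_rows", "data": {"motion": [[[0,0,-0.2],[0,0,0],-1],[[0,0,-0.4],[0,0,0],-1],[[0,0,-0.7],[0,0,0],-1],[[0,0,-0.7],[0,0,0],-1],[[0,0,-0.7],[0,0,0],-1],[[0,0,-0.7],[0,0,0],-1],[[0,0,-0.7],[0,0,0],-1],[[0,0,-0.7],[0,0,0],-1],[[0,0,-0.4],[0,0,0],-1],[[0,0,-0.2],[0,0,0],-1],[[0,0,0],[0,0,0],-1],[[0,0,0],[0,0,0],-1]]}}

```text
time_s: 7.55
ee_pos: [0.521, -0.2157, 0.1785]
eef_rot: [-3.14, -0.001, 1.65]
force: [0.5, -0.2, -3.7]
grip_width: 0.0119
grip_force: 45.0
```

```bash
python3 -c "
from h import *
need(.540,.261,.18,75.3)
o,d=0,0
R=Ro.from_euler('xyz',[np.pi,0,np.deg2rad(75.3)]);print(R.inv().apply(np.array([.540,.261,.18])-get_obs()['ee_pos'])/.03)
t=cam('top');P=cloud(t);m=(P[...,2]>.06)&(P[...,0]>.35)&(P[...,0]<.7)&(P[...,1]>-.0)&(P[...,1]<.4);print(P[m].max(0),m.sum())"
```

```text
t 7.55 pos [ 0.521  -0.2157  0.1785] rot [-1.7993e+02 -4.0000e-02  9.4520e+01] F [ 0.5 -0.2 -3.7] M [-0.08  0.05  0.03] grip 0.0119 45.0
need shift [15.789  1.886 -0.042] turn [-0.01  -0.004  2.796]
[15.52970425 -3.41783819 -0.0509814 ]
[0.69814093 0.30295744 0.09615901] 111
```

Emit:
{"op": "send_rows", "data": {"motion": [[[0,0,0],[0,0,0.4],-1],[[0,0,0],[0,0,0.8],-1],[[0,0,0],[0,0,0.8],-1],[[0,0,0],[0,0,0.8],-1],[[0.4,-0.09,0],[0,0,0],-1],[[0.7,-0.15,0],[0,0,0],-1],[[0.9,-0.2,0],[0,0,0],-1],[[0.9,-0.2,0],[0,0,0],-1],[[0.9,-0.2,0],[0,0,0],-1],[[0.9,-0.2,0],[0,0,0],-1],[[0.9,-0.2,0],[0,0,0],-1],[[0.9,-0.2,0],[0,0,0],-1]]}}

```text
time_s: 8.8
ee_pos: [0.5286, -0.0143, 0.1789]
eef_rot: [-3.141, -0.0, 1.317]
force: [0.2, -0.2, -3.5]
grip_width: 0.0115
grip_force: 45.0
```

Emit:
{"op": "send_rows", "data": {"motion": [[[0.9,-0.2,0],[0,0,0],-1],[[0.9,-0.2,0],[0,0,0],-1],[[0.9,-0.2,0],[0,0,0],-1],[[0.9,-0.2,0],[0,0,0],-1],[[0.9,-0.2,0],[0,0,0],-1],[[0.9,-0.2,0],[0,0,0],-1],[[0.9,-0.2,0],[0,0,0],-1],[[0.9,-0.2,0],[0,0,0],-1],[[0.9,-0.2,0],[0,0,0],-1],[[0.6,-0.15,0],[0,0,0],-1],[[0.3,-0.05,0],[0,0,0],-1],[[0,0,0],[0,0,0],-1]]}}

```text
time_s: 10.0
ee_pos: [0.5394, 0.2608, 0.179]
eef_rot: [-3.141, 0.0, 1.316]
force: [0.2, 0.6, -4.4]
grip_width: 0.0116
grip_force: 45.0
```

```bash
python3 -c "
from h import *
need(.540,.261,.13,75.3)
s=cam('scene');save(s,'s3.png',(60,60,260,240),4/1.25)
t=cam('top');save(t,'t3.png',(90,160,250,290),4)"
```

```text
t 10.0 pos [0.5394 0.2608 0.179 ] rot [-1.7997e+02  2.0000e-02  7.5390e+01] F [ 0.2  0.6 -4.4] M [-0.1   0.07  0.02] grip 0.0116 45.0
need shift [0.013 0.019 1.632] turn [-0.004  0.003  0.013]
```

View pics/s3.png

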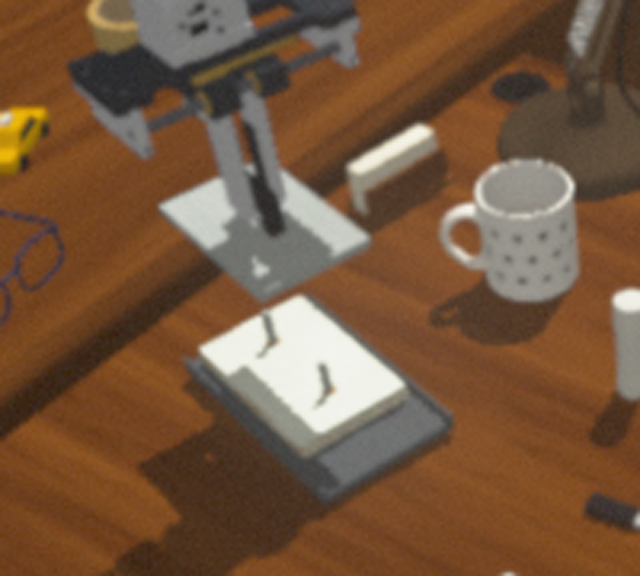

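The crop shows the plate level in the gripper above the stand, and both posts visible at crop (268,328) and (325,380). Lowering to just above the tips, then measuring the held plate against the posts.

Emit:
{"op": "send_rows", "data": {"motion": [[[0,0,0.3],[0,0,0],-1],[[0,0,0.6],[0,0,0],-1],[[0,0,0.7],[0,0,0],-1],[[0,0,0.6],[0,0,0],-1],[[0,0,0.4],[0,0,0],-1],[[0,0,0.2],[0,0,0],-1],[[0,0,0],[0,0,0],-1],[[0,0,0],[0,0,0],-1]]}}

```text
time_s: 10.9
ee_pos: [0.54, 0.2601, 0.0961]
eef_rot: [3.141, -0.001, 1.314]
force: [-0.6, -0.7, -3.0]
grip_width: 0.0114
grip_force: 45.0
```

Run:
```python
from h import *
need(.540,.261,.09,75.3)
z=get_obs()['ee_pos'][2]-.0174+.008; print('expected plate top',z)
C={n:cam(n) for n in('scene','top')}
for n,c in C.items():
    P=cloud(c); hsv=cv2.cvtColor(c['pixels'],cv2.COLOR_RGB2HSV)
    m=(abs(P[...,2]-z)<.012)&(abs(P[...,0]-.54)<.09)&(abs(P[...,1]-.26)<.11)&(hsv[...,1]<70)
    m=cv2.morphologyEx(m.astype(np.uint8),cv2.MORPH_OPEN,np.ones((3,3)))
    cs=max(cv2.findContours(m,cv2.RETR_EXTERNAL,cv2.CHAIN_APPROX_NONE)[0],key=cv2.contourArea)[:,0]
    print(n,'zmed',np.median(P[m>0][:,2]),cv2.minAreaRect((plane(c,cs,z)[:,:2]*1000).astype(np.float32)))
a=C['scene']['pixels'][105:225,95:225];b=C['top']['pixels'][185:275,110:210]
f=lambda i:cv2.resize(i,(400,380),interpolation=cv2.INTER_CUBIC)
cv2.imwrite('pics/c4.png',np.hstack([f(a),f(b)])[:,:,::-1])
```

```text
t 10.9 pos [0.54   0.2601 0.0961] rot [ 1.7995e+02 -3.0000e-02  7.5270e+01] F [-0.6 -0.7 -3. ] M [-0.12  0.09 -0.04] grip 0.0114 45.0
need shift [ 0.028 -0.009  0.202] turn [ 0.007 -0.005 -0.005]
expected plate top 0.08665352855483818
scene zmed 0.08638937570605204 ((539.12939453125, 258.15869140625), (150.61715698242188, 94.09783935546875), 75.5259017944336)
top zmed 0.08718620369799646 ((533.8094482421875, 228.69744873046875), (77.98035430908203, 88.9522933959961), 73.70933532714844)
```

View pics/c4.png

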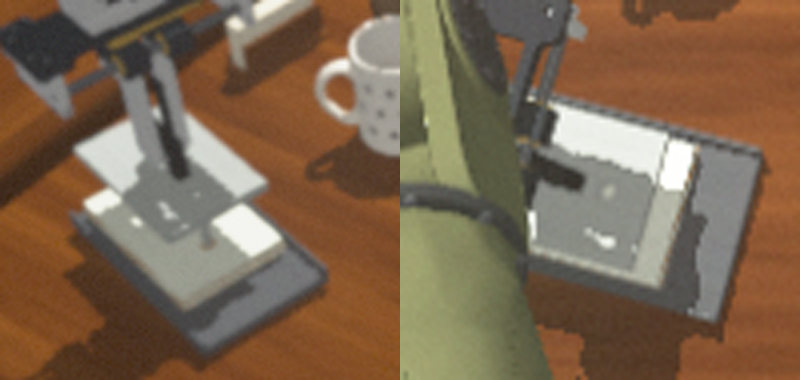

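The left crop shows the plate just over the posts with the near post visible under it at crop (208,238). The right crop shows the near hole as a lighter spot at about crop (607,190), top pixel (161.7,230). Measuring that hole against the near post's tip.

Run:
```python
from h import *
t=cam('top');s=cam('scene'); o=get_obs(); z=o['ee_pos'][2]-.0174+.008
g=cv2.cvtColor(t['pixels'],cv2.COLOR_RGB2GRAY)
print(g[224:237,154:171])
print('hole top-view at spot',plane(t,[[161.7,230]],z))
u=np.array([np.cos(np.deg2rad(75.3)),np.sin(np.deg2rad(75.3))])
exp=o['ee_pos'][:2]-.04*u; print('expected near hole from TCP',exp)
pr=lambda c,p:cv2.projectPoints(np.array(p,float).reshape(-1,1,3),np.array(c['rvec']),c['t'],c['K'],c['D'])[0][:,0]
print('px expected hole',pr(t,[*exp,z]),pr(s,[*exp,z]))
# tips from saved crops s3 (x3.2 off 60,60) and t3 (x4 off 90,160)
a=cv2.imread('pics/s3.png',0);b=cv2.imread('pics/t3.png',0)
i0=cv2.imread('pics/scene0.png',0);j0=cv2.imread('pics/top0.png',0)
print(i0[152:170,138:150]);print(i0[168:186,155:168]);print(j0[218:240,130:145]);print(j0[226:246,158:174])
for p in ([.5499,.2995,.06],[.5296,.2227,.06]): print('tip proj',pr(s,p),pr(t,p))
```

```text
[[135 141 140 141 142 143 139 138 139 140 140 190 213 214 232 237 237]
 [100 123 135 140 141 141 138 142 139 142 139 142 141 139 195 211 214]
 [ 58  75 118 140 138 138 141 142 142 140 142 141 143 142 139 138 141]
 [ 54  66 110 137 140 139 138 138 138 141 143 143 142 144 142 142 140]
 [ 51  78 119 141 141 137 134 137 150 142 139 140 141 141 144 143 143]
 [ 58  93 136 140 139 135 141 159 170 156 144 142 141 142 143 141 143]
 [112 126 142 142 141 134 148 173 179 158 142 140 138 139 139 142 140]
 [140 140 139 140 142 133 148 164 163 144 140 138 139 142 140 142 143]
 [139 140 138 136 141 137 144 148 146 146 143 141 142 141 142 141 142]
 [141 142 142 140 142 142 140 140 140 141 140 141 140 142 143 143 144]
 [139 140 141 141 139 140 142 140 142 141 142 141 142 140 144 144 145]
 [139 141 140 138 141 141 140 142 140 139 143 140 141 139 141 140 142]
 [140 137 143 140 139 139 141 140 139 141 138 141 142 141 140 140 142]]
hole top-view at spot [[0.53157862 0.22014861 0.08659636]]
expected near hole from TCP [0.52975712 0.22155007]
px expected hole [[161.14963679 230.68049562]] [[158.30413347 164
[... 4087 characters left out ...]
 144 227 241 243 243 241]
 [241 242 242 242 241 242 243 243 199 146 146 226 240 242 242 242]
 [242 241 241 241 241 241 242 242 228 173 143 227 242 242 242 242]
 [241 241 241 240 240 241 239 240 241 193 195 238 243 242 241 243]
 [242 242 240 241 240 240 240 240 241 226 233 243 242 242 240 241]
 [241 242 241 241 242 240 240 242 240 240 240 241 240 242 240 241]
 [241 243 242 242 243 243 241 242 242 241 241 241 241 242 241 241]
 [242 242 242 243 243 243 242 243 243 242 243 242 242 241 242 239]
 [241 242 242 242 242 242 243 242 242 242 243 242 242 242 242 241]]
tip proj [[142.76273196 157.51374093]] [[136.47832114 224.83581467]]
tip proj [[160.02496141 172.98385953]] [[163.58117078 232.13624844]]
```

Tip projections agree with both views, within about half a pixel. Feeling down slowly.

Emit:
{"op": "send_rows", "data": {"motion": [[[0.03,0,0.1],[0,0,0],-1],[[0,0,0.2],[0,0,0],-1],[[0,0,0.2],[0,0,0],-1],[[0,0,0.15],[0,0,0],-1],[[0,0,0.1],[0,0,0],-1],[[0,0,0],[0,0,0],-1],[[0,0,0],[0,0,0],-1]]}}

```text
time_s: 11.8
ee_pos: [0.5399, 0.261, 0.0729]
eef_rot: [3.142, -0.0, 1.314]
force: [0.1, -1.0, -3.5]
grip_width: 0.0116
grip_force: 45.0
```

```bash
python3 -c "
from h import *
need(.540,.261,.048,75.3)"
```

```text
t 11.8 pos [0.5399 0.261  0.0729] rot [180.    -0.    75.28] F [ 0.1 -1.  -3.5] M [-0.1   0.13  0.01] grip 0.0116 45.0
need shift [-0.     0.002  0.83 ] turn [ 0.    -0.    -0.004]
```

The underside is at 55 mm, below the tips, with no contact force, so the posts appear to be in the holes. Continuing.

Emit:
{"op": "send_rows", "data": {"motion": [[[0,0,0.15],[0,0,0],-1],[[0,0,0.15],[0,0,0],-1],[[0,0,0.1],[0,0,0],-1],[[0,0,0],[0,0,0],-1]]}}

```text
time_s: 12.2
ee_pos: [0.5396, 0.2609, 0.0602]
eef_rot: [-3.141, 0.001, 1.314]
force: [-0.4, 1.2, -3.5]
grip_width: 0.0116
grip_force: 45.0
```

```bash
python3 -c "
from h import *
need(.540,.261,.048,75.3)"
```

```text
t 12.2 pos [0.5396 0.2609 0.0602] rot [-1.7996e+02  3.0000e-02  7.5270e+01] F [-0.4  1.2 -3.5] M [-0.02  0.14  0.08] grip 0.0116 45.0
need shift [0.007 0.011 0.407] turn [-0.006  0.004 -0.004]
```

Emit:
{"op": "send_rows", "data": {"motion": [[[0,0,0.15],[0,0,0],-1],[[0,0,0.15],[0,0,0],-1],[[0,0,0.08],[0,0,0],-1],[[0,0,0.03],[0,0,0],-1],[[0,0,0],[0,0,0],-1],[[0,0,0],[0,0,0],-1]]}}

```text
time_s: 12.8
ee_pos: [0.5399, 0.261, 0.0486]
eef_rot: [3.142, -0.0, 1.314]
force: [-0.4, 1.0, -3.2]
grip_width: 0.0118
grip_force: 45.0
```

```bash
python3 -c "
from h import *
need(.540,.261,.048,75.3)
s=cam('scene');save(s,'s5.png',(95,105,225,225),5)"
```

```text
t 12.8 pos [0.5399 0.261  0.0486] rot [180.    -0.    75.27] F [-0.4  1.  -3.2] M [-0.01  0.18 -0.05] grip 0.0118 45.0
need shift [0.    0.003 0.021] turn [ 0.001 -0.    -0.004]
```

View pics/s5.png

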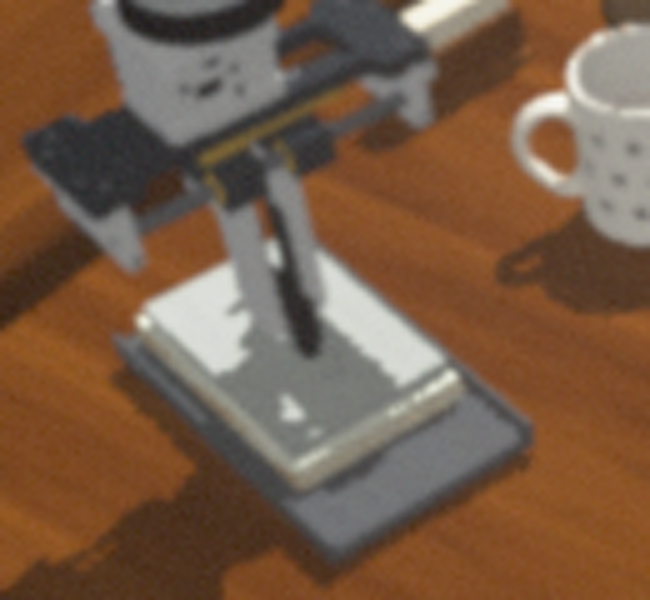

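The crop shows the plate over the stack, aligned with it; the posts are in the shade of the gripper. Pressing the last millimetre until contact.

Emit:
{"op": "send_rows", "data": {"motion": [[[0,0,0.03],[0,0,0],-1],[[0,0,0.02],[0,0,0],-1],[[0,0,0],[0,0,0],-1],[[0,0,0],[0,0,0],-1]]}}

```text
time_s: 13.25
ee_pos: [0.5399, 0.261, 0.0474]
eef_rot: [3.141, -0.0, 1.314]
force: [-2.1, -0.7, 1.7]
grip_width: 0.0116
grip_force: 45.0
```

Contact came exactly at the predicted height. Releasing, then rising.

Emit:
{"op": "send_rows", "data": {"motion": [[[0,0,0],[0,0,0],0],[[0,0,0],[0,0,0],0],[[0,0,0],[0,0,0],0],[[0,0,0],[0,0,0],0],[[0,0,0],[0,0,0],0],[[0,0,0],[0,0,0],0],[[0,0,-0.3],[0,0,0],0],[[0,0,-0.5],[0,0,0],0],[[0,0,-0.8],[0,0,0],0],[[0,0,-0.8],[0,0,0],0],[[0,0,-0.8],[0,0,0],0],[[0,0,-0.8],[0,0,0],0]]}}

```text
time_s: 14.45
ee_pos: [0.5399, 0.261, 0.1696]
eef_rot: [3.14, -0.001, 1.314]
force: [0.2, 0.0, 0.8]
grip_width: 0.0471
grip_force: 0.0
```

Emit:
{"op": "send_rows", "data": {"motion": [[[-0.5,0,-0.5],[0,0,0],0],[[-0.9,0,0],[0,0,0],0],[[-0.9,0,0],[0,0,0],0],[[-0.9,0,0],[0,0,0],0],[[-0.9,0,0],[0,0,0],0],[[-0.9,0,0],[0,0,0],0],[[-0.9,0,0],[0,0,0],0],[[-0.9,0,0],[0,0,0],0],[[-0.9,0,0],[0,0,0],0],[[-0.5,0,0],[0,0,0],0],[[0,0,0],[0,0,0],0],[[0,0,0],[0,0,0],0]]}}

```text
time_s: 15.65
ee_pos: [0.4776, 0.0233, 0.183]
eef_rot: [3.14, -0.0, 1.313]
force: [0.1, 0.3, -0.6]
grip_width: 0.047
grip_force: 0.0
```

Run:
```python
from h import *
need(.54,.261,.2,75.3)
C={n:cam(n) for n in('scene','top')}
for n,c in C.items():
    P=cloud(c); u=np.array([.254,.967]); v=np.array([.967,-.254]); d=P[...,:2]-[.54,.261]
    a=d@u;b=d@v; m=(abs(a)<.06)&(abs(b)<.04)&(abs(b)>.02)
    A=np.c_[a[m],b[m],np.ones(m.sum())]; k=np.linalg.lstsq(A,P[m][:,2],rcond=None)[0]; print(n,'plate plane slope,z',k,np.median(P[m][:,2]))
f=lambda i:cv2.resize(i,(400,380),interpolation=cv2.INTER_CUBIC)
cv2.imwrite('pics/c6.png',np.hstack([f(C['scene']['pixels'][115:225,100:220]),f(C['top']['pixels'][190:275,110:210])])[:,:,::-1])
```

```text
t 15.65 pos [0.4776 0.0233 0.183 ] rot [ 1.7992e+02 -2.0000e-02  7.5240e+01] F [ 0.1  0.3 -0.6] M [-0.1   0.06  0.04] grip 0.047 0.0
need shift [ 8.193e+00 -7.000e-03 -5.620e-01] turn [ 0.011 -0.003 -0.008]
scene plate plane slope,z [ 0.00371235 -0.0008089   0.0376493 ] 0.037530533848387115
top plate plane slope,z [-0.00519259 -0.00647386  0.03820465] 0.03818385636501642
```

View pics/c6.png

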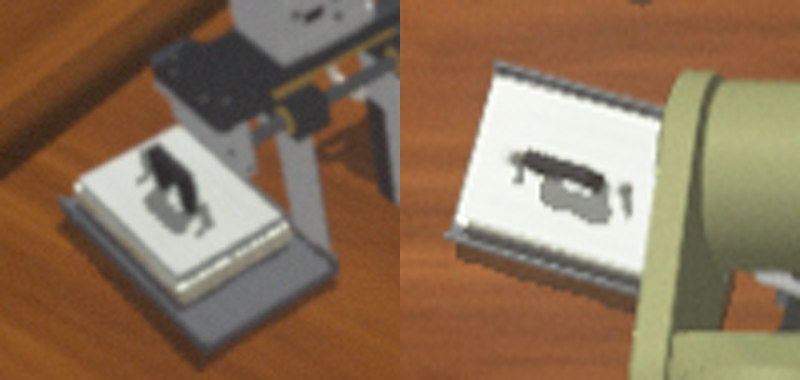

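The plate lies flat with its top at 38 mm. Both posts stand up through the holes beside the handle (left crop near (142,180) and (205,215), right crop near (518,160) and (625,195)). Nothing is touching it, so I hand in.

```bash
python3 -c "
from station import *
print(hand_in())"
```

```text
the job is handed in; nothing more can be done
None
```

The press plate lies flush on the card stack with both posts up through its holes; I let go of it, moved only that plate, and handed the job in at about 16 s (the hand-in returned no verdict).

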